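# Check a pan's base with the surface thermometer

## Task

The covered pan is heating empty and its base has to be checked. Lift the lid off by its knob and lay it flat on the cork trivet, then take the flat-footed surface thermometer (not the needle one) out of the rack and set its sprung foot lightly on the pan floor, wholly inside the small engraved ring in the middle, with the thermometer upright and the foot pushed about half-way in. Finish while still holding it there in the gripper; leave the pan, the needle thermometer and the other things where they are.

Things in the scene. Friction and masses are not known exactly. Their poses are not given: they have to be found in the camera images.
- pan: Dark steel saute pan standing on the hob, 230 mm across the rim, 58 mm high, with a long black handle that points away along the pan's own +y (mostly to the robot's left), ending 305 mm from the middle. Origin: centre of its underside, z up. Wall 4 mm, floor 6 mm thick and flat, about 190 mm across. Weighs 1.6 kg; loose, not to be moved.
- pan_spot (a point): Centre of the ring (40 mm inside diameter, thin bright line) engraved in the middle of the pan floor, on the floor's upper face, 6 mm above the pan's underside. Hidden by the lid at the start.
- lid: Round steel lid, 234 mm across, about 0.35 kg. Origin: centre of its underside, z up. A flange 206 mm across and 8 mm deep below the rim drops into the pan with about 6 mm play all round. Lies loose on the pan at the start, origin 50 mm above the pan's underside.
- lid_knob (a point): Middle of the lid's black knob, 53 mm above the lid's underside. The knob is an upright cylinder of 36 mm diameter from 41 to 64 mm above the underside, top at 70 mm, with a 20 mm neck from 30 to 38 mm; the dome around it reaches 27 mm.
- trivet: Round cork trivet on the worktop, 180 mm across, 12 mm thick, fixed. Origin: centre of its underside. The lid lying on it has its origin 12 mm above the worktop.
- rack: Wooden thermometer rack, fixed: base 100 x 210 mm, upper plate 62 x 210 mm with its top 117 mm above the worktop. Origin: centre of its underside; the two through holes (26 mm) lie in its upper plate at y = -50 and +50 mm on its own y axis. The thermometers hang in them by their collars, one in each hole, in either order.
- surface_probe: Surface thermometer, 0.12 kg. Origin: on its axis, underside of the 38 mm collar; z up the handle. White flat-sided handle 24 mm (own x) by 34 mm (own y), from 6 to 114 mm above the origin, display facing own -x; below: spigot 12 mm deep, 10 mm steel stem, flat 18 mm copper foot. Hangs upright in the rack, origin 117 mm above the worktop; comes out straight up, by over 100 mm.
- probe_grip (a point): Point on the axis of the surface thermometer's handle, 85 mm above its origin and 29 mm below the top of the handle: a good place to grip.
- foot_tip (a point): Centre of the flat underside of the surface thermometer's 18 mm foot; 98 mm below the thermometer's origin with the foot fully out.
- probe_foot (a joint): How far the sprung foot is pushed in (m): 0 fully out, 0.012 fully in. It takes 0.7 N to start it, 2.0 N at half-way (0.006), 3.3 N at the end.
- needle_probe: Needle thermometer, the other one in the rack, 100 mm beside the surface thermometer: shorter round white handle (24 mm diameter, ending 79 mm above the collar, 196 mm above the worktop), 38 mm collar, thin needle 92 mm long. Origin on its axis at the underside of the collar. To be left in the rack.
- pepper_mill: Dark wooden pepper mill, 58 mm across, 170 mm high, behind the work; origin under its centre.
- salt_shaker: Salt shaker, 44 mm across, 90 mm high, behind the work; origin under its centre.
- spice_a: Spice jar with black cap, 41 mm across, 105 mm high, behind the work; origin under its centre.
- teaspoon: Steel teaspoon lying flat beyond the rack, 132 mm long; origin under its centre.

How it is judged:
On the way, in this order (a step that is already met when the one before it is completed fails the run):
1. the lid lies flat on the trivet, let go (horizontal distance between lid and trivet below 0.04 m and height (world z) of lid below 0.018 m and angle between lid's own z axis and vertical below 0.08 rad and contact force between the fingers and lid below 0.1 N), for 0.2 s.
2. the surface thermometer is drawn clear of the rack (contact force between the fingers and surface_probe above 1 N and height (world z) of foot_tip above 0.118 m), for 0.1 s.
3. its foot stands upright in the ring, pushed part-way in (horizontal distance between foot_tip and pan_spot below 0.012 m and value of joint probe_foot between 0.003 and 0.01 m and angle between surface_probe's own z axis and vertical below 0.12 rad), for 0.5 s.
At the end, for the whole second after the job is handed in: Gripper still holds the surface thermometer at rest, upright within 7 deg, foot centre within 12 mm of the ring's centre, foot pushed in 3 to 10 mm, pressing the pan with 0.5 to 6 N; lid flat and still on the trivet, centres within 40 mm (all of step 3 and contact force between surface_probe and pan between 0.5 and 6 N and contact force between the fingers and surface_probe above 1 N and linear speed of each of surface_probe, lid below 0.02 m/s and horizontal distance between lid and trivet below 0.04 m and height (world z) of lid below 0.018 m and angle between lid's own z axis and vertical below 0.08 rad); the arm keeps its last pose, push and grip.
It fails at once if the thermometer is pressed hard on the pan (over 15 N) (contact force between surface_probe and pan above 15 N).
It fails at once if the pan is shoved more than 20 mm (distance of pan from where it was at the start of the episode above 0.02 m).
It fails at once if the needle thermometer is taken or displaced (over 20 mm) (distance of needle_probe from where it was at the start of the episode above 0.02 m).
It fails at once if another thing on the worktop is displaced by more than 30 mm (distance of any of pepper_mill, salt_shaker, spice_a, teaspoon from where it was at the start of the episode above 0.03 m).
It also fails if it takes over 64 s, if anything falls off the work surface, if the arm or the gripper's body presses on something with over 40 N, if the wrist force passes 120 N, or if a joint passes its speed limit or range.

## Robot

A 6-joint arm with a two-finger parallel gripper is mounted at the origin on a cart in front of the work surface, level with it; the furniture and walls round the work are solid. World frame = base frame: x ahead of the robot, y to its left, z up, the work surface at z = 0. Lengths are in m, angles in rad, forces in N, time in s.
With the tool pointing down it reaches from about 0.3 to 0.775 m from the base axis. Payload 14.6 kg.
Tool frame: the origin (TCP) lies at the very end of the fingers, on their centre line; the grasp point (between the pads) lies 19 mm behind it; z points along the fingers, y is the line along which they close (so a half turn about z gives the same grasp; the last joint's range is limited). The gripper opens to 94 mm and grips with 3 to 60 N. Pads are 16 mm wide; open, the fingers measure 119 mm over their backs; the gripper's body (75 mm by 177 mm) begins 78 mm behind the grasp point.
Start: joints at [-1.328, 0.3, 1.521, -0, 1.321, -0.067], TCP at [0.168, -0.524, 0.205] pointing down, gripper open.
Joint ranges: [-3.03, 3.03], [-0.79, 2.21], [0.23, 2.52], [-1.04, 4.18], [0, 3.07], [-2.55, 2.55]. Speed limits (rad/s): [2.22, 2.22, 2.57, 3.14, 3.14, 3.14].

## Interface

Orientations are given as [roll, pitch, yaw] about the fixed x, y, z axes, in that order (R = Rz(yaw) Ry(pitch) Rx(roll)).
In Python, from station import ctrl gives the robot as it stands. The module is installed in compiled form; this text tells all that it offers.
- The arm moves only by the tool play_rows, never from a script. Its argument "commands" is a list of rows, each a list of 7 numbers: the shift along the tool's x, y, z in m, then the turn, a rotation vector about the tool's x, y, z in degrees, then the closure, from -1 (fully open) to 1 (shut). A call has 1 to 20 rows; each row shifts and turns the commanded pose from where the row before left it, along the tool's axes as they then stand; what a row does not reach is not made up. A row lasts 1/12 s, in which the tool goes at most 41.7 mm and 7.16 degrees, less where a joint would pass 70% of its speed; a pose out of reach is approached as far as the arm can. A call is refused whole if a number of a shift passes 0.0417 or a number of a turn 7.16, either way. A call with a gripper value outside its range is refused whole. The fingers move at their own pace and stop on an object; "force" is the grip in N (left out, the last holds). Time passes only in rows, so rows that do not move let the fingers close. It gives the time, the measured TCP pose, the force, the opening and the grip force at its end, in the units of the state.
- ctrl.get_obs(): the state, without advancing time (a new reading comes with each control period).
- ctrl.camera(name): name is "side" or "top"; returns the picture (480x640x3 uint8, blue, green, red); there is no depth.
- ctrl.camera_model(name): a dict with "fx", "fy", "cx", "cy" (pixels), "rvec" (rotation vector, rad) and "tvec" (3), from world to camera coordinates, as OpenCV has them. Camera axes: x right, y down, z forward; pixel columns grow to the right and rows downward; lengths in m; the calibration is good to about 2 mm. A picture is of the moment at which its call begins. camera_model takes no time and is no camera call.
- ctrl.hand_in(): hands the job in; it is judged then, once.
The state is a dict: "time_s": time; "qpos": joint angles; "joint_vel": joint speeds; "tau": joint torques, N m; "ee_pos": TCP position; "eef_rot": TCP orientation; "force": force on the tool from outside, world axes, zero at the start; "moment": the same for the moment, N m; "grip_width": finger opening in m; "grip_force": force on a finger pad.
Only numpy, scipy, OpenCV 4.12 (cv2) and the standard library are available. Lean on these libraries where they do the work, as an engineer would, in place of code of your own. Each camera call takes 0.05 s, during which the arm holds its last target. There are 200 camera calls.

## Working session

There is one attempt and no reset: what is moved stays moved. The work goes in short steps, Python scripts to look and compute and a tool call to move; the robot and the scene stay as the last step left them, time stands still between calls to the robot, and variables do not carry over. Pictures are saved under pics/ and viewed, at most 10 in all, crops included, and the job is handed in when it is done.

Besides the shell and the picture viewer there is one more tool, called after "Call:" by a JSON object that holds its "api" and its "payload". play_rows: Moves the arm, as the interface text tells. Its arguments: {"type":"object","properties":{"commands":{"type":"array","items":{"type":"array","items":{"type":"number"}}},"force":{"type":"number"}},"required":["commands"]}

```bash
mkdir -p pics && python3 - <<'E'
from station import ctrl
import cv2
for n in("top","side"):
    cv2.imwrite(f"pics/{n}0.png",ctrl.camera(n))
    m=ctrl.camera_model(n);print(n,m)
o=ctrl.get_obs();print(o)
E
```

```text
top {'fx': 594.4303916813158, 'fy': 594.4303916813158, 'cx': 313.26362982131974, 'cy': 244.20684306716439, 'rvec': array([ 2.43640677, -1.62247407,  0.20649882]), 'tvec': array([-0.27324521,  0.56462915,  1.30025221])}
side {'fx': 612.3575005782911, 'fy': 612.3575005782911, 'cx': 314.96363577039756, 'cy': 239.13495964633847, 'rvec': array([ 1.1006572 , -2.06682357,  1.22109875]), 'tvec': array([0.29435139, 0.36378531, 1.24240158])}
{'time_s': 0.1, 'qpos': array([-1.32760407e+00,  3.00405977e-01,  1.52148809e+00, -2.06798945e-05,
        1.32070420e+00, -6.66109641e-02]), 'joint_vel': array([ 0.00083184, -0.00118616, -0.00219946,  0.00074139,  0.00053576,
        0.00062205]), 'tau': array([ 1.30338802e-03, -5.32643437e+01, -3.53279579e+01,  7.09658233e-02,
        2.35140586e-02, -7.65492655e-05]), 'ee_pos': array([ 0.16761128, -0.52360248,  0.20496139]), 'eef_rot': array([-3.14058794e+00, -4.69481087e-05,  3.09808328e-01]), 'force': array([0.48533402, 0.87261061, 0.3062782 ]), 'moment': array([-0.01332744,  0.0014472 ,  0.01316352]), 'grip_force': 0.0, 'grip_width': 0.09401297040810355}
```

View pics/top0.png

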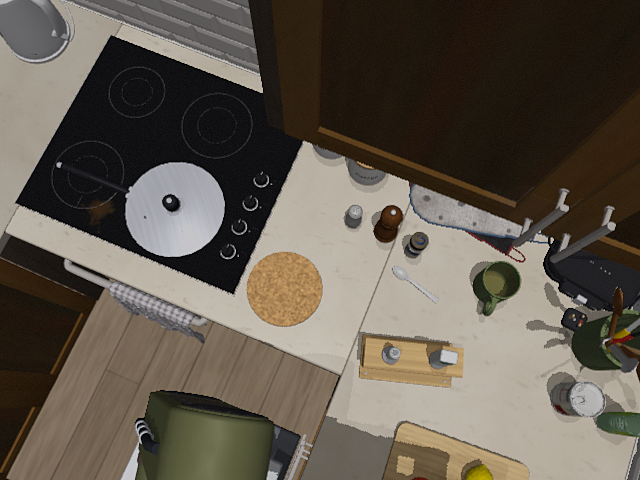

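View pics/side0.png

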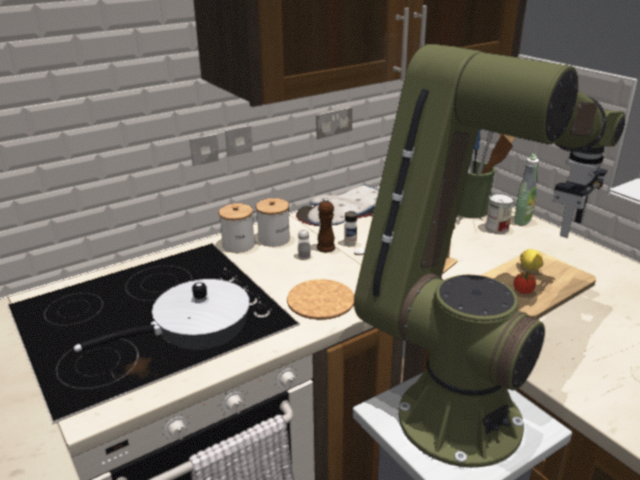

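The top view shows the lid around (175,209) with its knob at (171,202), the trivet at (285,288) and the rack at (412,360). The square surface-probe handle is at (446,358) and the round needle handle at (393,353). The side view confirms the lid knob at (200,290) and the trivet at (321,299). I'll enlarge the important areas.

```bash
cat > h.py <<'E'
import numpy as np,cv2
from station import ctrl
def cam(n):
    m=ctrl.camera_model(n);K=np.array([[m['fx'],0,m['cx']],[0,m['fy'],m['cy']],[0,0,1.]])
    return K,cv2.Rodrigues(m['rvec'])[0],np.array(m['tvec'])
def proj(n,p):
    K,R,t=cam(n);q=K@(R@np.array(p,float)+t);return q[:2]/q[2]
def back(n,uv,z):
    K,R,t=cam(n);C=-R.T@t;d=R.T@np.linalg.inv(K)@np.array([*uv,1.]);return C+d*(z-C[2])/d[2]
E
python3 - <<'E'
from h import *
im=cv2.imread("pics/top0.png")
a=cv2.resize(im[320:400,350:480],None,fx=5,fy=5,interpolation=cv2.INTER_CUBIC)
b=cv2.resize(im[155:260,115:235],None,fx=3,fy=3,interpolation=cv2.INTER_CUBIC)
cv2.imwrite("pics/crop_rack.png",a);cv2.imwrite("pics/crop_lid.png",b)
# trivet by colour
for n in("top",):
    _,R,t=cam(n);print("C",-R.T@t)
hsv=cv2.cvtColor(im,cv2.COLOR_BGR2HSV)
roi=np.zeros(im.shape[:2],np.uint8);roi[240:335,235:335]=1
m=((hsv[...,1]>90)&(roi>0)).astype(np.uint8)
c=max(cv2.findContours(m,0,1)[0],key=cv2.contourArea);e=cv2.fitEllipse(c);print(e,back("top",e[0],.012))
m=np.zeros_like(roi);m[155:262,118:232]=1
g=((im.min(2)>120)&(m>0)).astype(np.uint8)
c=max(cv2.findContours(g,0,1)[0],key=cv2.contourArea);e=cv2.fitEllipse(cv2.convexHull(c));print(e,back("top",e[0],.058),back("top",(171,202),.12))
for p in((446,358),):print(back("top",p,.231))
print(back("top",(392,352),.196), back("top",(60,165),.05))
E
```

```text
C [ 0.31182453 -0.16300964  1.40011363]
((284.04327392578125, 288.6041564941406), (73.1989974975586, 74.4614028930664), 70.49405670166016) [ 0.51369742 -0.0066882   0.012     ]
((174.1653289794922, 209.11705017089844), (93.40624237060547, 100.69253540039062), 69.51392364501953) [0.58160498 0.30338451 0.058     ] [0.58157623 0.29584938 0.12      ]
[ 0.47782964 -0.37460523  0.231     ]
[ 0.45232204 -0.27736424  0.196     ] [0.57737936 0.61064013 0.05      ]
```

View pics/crop_rack.png

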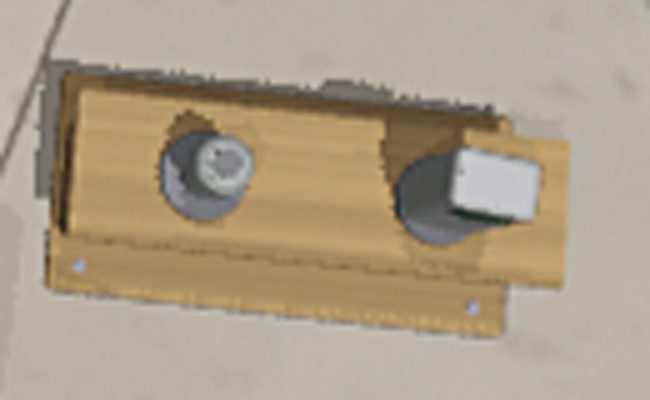

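View pics/crop_lid.png

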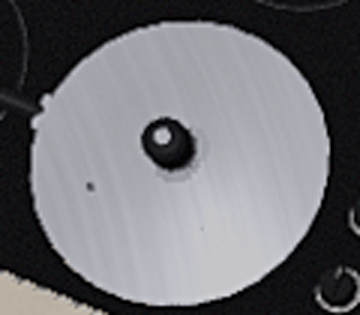

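The rack crop shows the flat surface-probe handle top with corners near (455,148), (540,158), (535,222) and (450,208). The needle handle top is at (223,165). The lid crop shows the knob at (168,144) and the rim spanning x 31–329, y 21–306.

```bash
python3 - <<'E'
from h import *
def c5(x,y,s,u,v):return ((x+.5)/s-.5+u,(y+.5)/s-.5+v)
rk=lambda x,y:c5(x,y,5,350,320)
P=[back("top",rk(*p),.231) for p in((455,148),(540,158),(535,222),(450,208))]
print("probe",np.mean(P,0)); 
for i in range(4):
    d=P[(i+1)%4]-P[i];print(np.linalg.norm(d),np.degrees(np.arctan2(d[1],d[0])))
n=back("top",rk(223,165),.196);print("needle",n);
d=np.mean(P,0)-n;print(np.hypot(d[0],d[1]),np.degrees(np.arctan2(d[1],d[0])))
# plate edge corners at z=.117: long edge
for a,b in(((80,88),(465,130)),((65,232),(565,288))):
    A,B=back("top",rk(*a),.117),back("top",rk(*b),.117);d=B-A;print("edge",A,B,np.degrees(np.arctan2(d[1],d[0])))
k=c5(168,144,3,115,155)
print("knob",k,back("top",k,.108),back("top",k,.103),"lid",back("top",c5(180,163.5,3,115,155),.052))
p=back("top",k,.108)
for z in(.10,.108,.116):print(z,proj("side",back("top",k,z)))
im=cv2.imread("pics/side0.png");s=im[275:310,180:225]
g=(s.max(2)<60).astype(np.uint8);c=max(cv2.findContours(g,0,1)[0],key=cv2.contourArea);print(cv2.boundingRect(c))
t=np.array([.5137,-.0067,.012]);print("triv side",proj("side",t))
E
```

```text
probe [ 0.48267935 -0.37822043  0.231     ]
0.03304018208476172 -73.99243853159489
0.02463148487258803 -165.27037121451335
0.03299805731240289 103.40249527146656
0.02313039219076015 14.835544763512711
needle [ 0.45291068 -0.28184149  0.196     ]
0.10087156707688706 -72.83559075203745
edge [ 0.46899154 -0.22155199  0.117     ] [ 0.51582005 -0.37982335  0.117     ] -73.51784046164843
edge [ 0.4101844  -0.23779319  0.117     ] [ 0.46990501 -0.44086265  0.117     ] -73.61193971338864
knob (170.66666666666666, 202.66666666666666) [0.58237125 0.3001485  0.108     ] [0.58341817 0.30194075 0.103     ] lid [0.58315921 0.30431714 0.052     ]
0.1 [198.4128784  293.10031337]
0.108 [199.45211449 290.26393003]
0.116 [200.49652664 287.41341968]
(0, 0, 45, 8)
triv side [321.25886798 296.21267879]
```

Call:
{"api": "play_rows", "payload": {"commands": [[0,0,-0.003,0,0,-3.4,-1],[0,0,-0.005,0,0,-6.8,-1],[0,0,-0.005,0,0,-6.8,-1],[0,0,-0.005,0,0,-6.8,-1],[0,0,-0.005,0,0,-6.8,-1],[0,0,-0.005,0,0,-6.8,-1],[0,0,-0.005,0,0,-6.8,-1],[0,0,-0.005,0,0,-6.8,-1],[0,0,-0.005,0,0,-6.8,-1],[0,0,-0.005,0,0,-6.8,-1],[0,0,-0.005,0,0,-6.8,-1],[0,0,-0.005,0,0,-6.8,-1],[0,0,-0.005,0,0,-6.8,-1],[0,0,-0.003,0,0,-3.8,-1],[0,0,0,0,0,0,-1],[0.01,0.009,0,0,0,0,-1],[0.02,0.019,0,0,0,0,-1],[0.025,0.023,0,0,0,0,-1],[0.025,0.023,0,0,0,0,-1],[0.025,0.023,0,0,0,0,-1]], "force": 30}}

```text
time_s: 1.77
ee_pos: [0.231, -0.394, 0.2708]
eef_rot: [-3.142, -0.001, 1.856]
force: [0.1, 0.3, 0.4]
grip_width: 0.0942
grip_force: 0.0
```

Call:
{"api": "play_rows", "payload": {"commands": [[0.026,0.0245,0,0,0,0,-1],[0.026,0.0245,0,0,0,0,-1],[0.026,0.0245,0,0,0,0,-1],[0.026,0.0245,0,0,0,0,-1],[0.026,0.0245,0,0,0,0,-1],[0.026,0.0245,0,0,0,0,-1],[0.026,0.0245,0,0,0,0,-1],[0.026,0.0245,0,0,0,0,-1],[0.026,0.0245,0,0,0,0,-1],[0.026,0.0245,0,0,0,0,-1],[0.026,0.0245,0,0,0,0,-1],[0.026,0.0245,0,0,0,0,-1],[0.026,0.0245,0,0,0,0,-1],[0.026,0.0245,0,0,0,0,-1],[0.026,0.0245,0,0,0,0,-1],[0.026,0.0245,0,0,0,0,-1],[0.026,0.0245,0,0,0,0,-1],[0.026,0.0245,0,0,0,0,-1],[0.02,0.0185,0,0,0,0,-1],[0.01,0.009,0,0,0,0,-1]]}}

```text
time_s: 3.43
ee_pos: [0.5384, 0.218, 0.2702]
eef_rot: [-3.14, -0.0, 1.858]
force: [-1.4, -1.0, -0.1]
grip_width: 0.094
grip_force: 0.0
```

Call:
{"api": "play_rows", "payload": {"commands": [[0,0,0,0,0,0,-1],[0,0,0,0,0,0,-1],[0,0,0,0,0,0,-1]]}}

```text
time_s: 3.68
ee_pos: [0.5377, 0.2145, 0.2713]
eef_rot: [-3.141, 0.0, 1.858]
force: [0.1, 0.5, 0.5]
grip_width: 0.0943
grip_force: 0.0
```

Call:
{"api": "play_rows", "payload": {"commands": [[0.01,0.0095,0,0,0,0,-1],[0.02,0.019,0,0,0,0,-1],[0.02,0.019,0,0,0,0,-1],[0.0145,0.014,0.005,0,0,0,-1],[0.007,0.007,0.01,0,0,0,-1],[0,0,0.025,0,0,0,-1],[0,0,0.03,0,0,0,-1],[0,0,0.03,0,0,0,-1],[0,0,0.02,0,0,0,-1],[0,0,0,0,0,0,-1],[0,0,0,0,0,0,-1],[0,0,0,0,0,0,-1]]}}

```text
time_s: 4.68
ee_pos: [0.5839, 0.303, 0.1534]
eef_rot: [3.139, -0.0, 1.859]
force: [-0.1, 0.7, 0.2]
grip_width: 0.0942
grip_force: 0.0
```

```bash
python3 - <<'E'
from h import *
a=ctrl.camera("top")[130:280,90:250];b=ctrl.camera("side")[210:360,120:280]
cv2.imwrite("pics/near1.png",cv2.resize(np.hstack([a,b]),None,fx=2.5,fy=2.5,interpolation=cv2.INTER_CUBIC))
o=ctrl.get_obs();print(o['ee_pos'],proj("side",o['ee_pos']),proj("top",o['ee_pos']))
E
```

```text
[0.58392802 0.30330275 0.15355064] [195.96560631 274.28155112] [164.94146741 195.02369423]
```

View pics/near1.png

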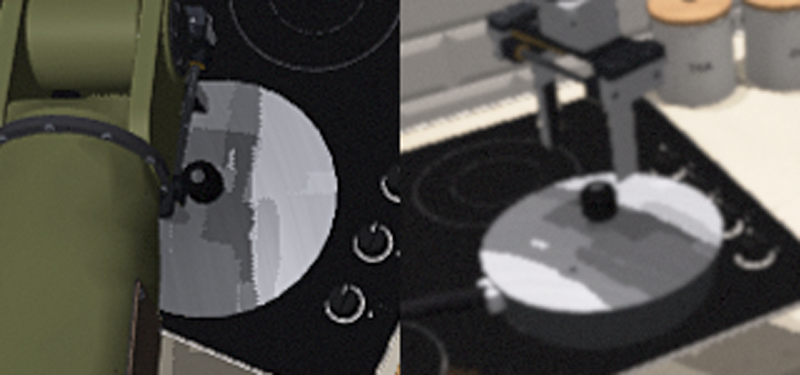

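The right half (side camera) shows the open fingertips at (548,148) and (626,180), straddling the knob at (600,200). That agrees with the projected TCP, so I descend.

Call:
{"api": "play_rows", "payload": {"commands": [[0,0,0.01,0,0,0,-1],[0,0,0.015,0,0,0,-1],[0,0,0.015,0,0,0,-1],[0,0,0.015,0,0,0,-1],[0,0,0.009,0,0,0,-1],[0,0,0.004,0,0,0,-1],[0,0,0,0,0,0,-1],[0,0,0,0,0,0,-1]]}}

```text
time_s: 5.45
ee_pos: [0.5835, 0.3035, 0.084]
eef_rot: [3.141, -0.0, 1.86]
force: [-1.1, -0.4, 0.2]
grip_width: 0.0938
grip_force: 0.0
```

Call:
{"api": "play_rows", "payload": {"commands": [[0,0,0,0,0,0,1],[0,0,0,0,0,0,1],[0,0,0,0,0,0,1],[0,0,0,0,0,0,1],[0,0,0,0,0,0,1],[0,0,0,0,0,0,1],[0,0,0,0,0,0,1],[0,0,0,0,0,0,1],[0,0,0,0,0,0,1],[0,0,0,0,0,0,1]], "force": 35}}

```text
time_s: 6.28
ee_pos: [0.5831, 0.3033, 0.0834]
eef_rot: [-3.141, -0.0, 1.86]
force: [-0.0, -0.3, -0.4]
grip_width: 0.0347
grip_force: 35.0
```

Call:
{"api": "play_rows", "payload": {"commands": [[0,0,-0.004,0,0,0,1],[0,0,-0.008,0,0,0,1],[0,0,-0.012,0,0,0,1],[0,0,-0.016,0,0,0,1],[0,0,-0.02,0,0,0,1],[0,0,-0.02,0,0,0,1],[0,0,-0.012,0,0,0,1],[0,0,-0.006,0,0,0,1],[0,0,0,0,0,0,1],[0,0,0,0,0,0,1],[0,0,0,0,0,0,1]]}}

```text
time_s: 7.2
ee_pos: [0.5829, 0.3032, 0.1801]
eef_rot: [-3.14, 0.0, 1.86]
force: [-0.1, -0.1, -4.4]
grip_width: 0.0349
grip_force: 35.0
```

```bash
python3 - <<'E'
from h import *
o=ctrl.get_obs();print(o['ee_pos'],o['force'],o['moment'])
a=ctrl.camera("top")[130:280,90:250];b=ctrl.camera("side")[190:340,120:280]
cv2.imwrite("pics/near2.png",cv2.resize(np.hstack([a,b]),None,fx=2.5,fy=2.5,interpolation=cv2.INTER_CUBIC))
E
```

```text
[0.58285282 0.30316121 0.18010067] [-0.06844966 -0.13039043 -4.43528213] [ 0.03218447 -0.14141327  0.06187413]
```

View pics/near2.png

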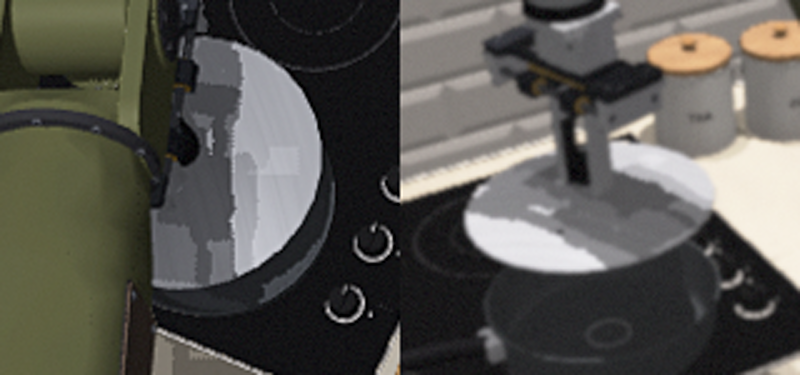

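The lid is off and level in the gripper. The side half shows the engraved ring in the pan at (609,332). Next I carry the lid to the trivet.

Call:
{"api": "play_rows", "payload": {"commands": [[-0.0054,-0.003,0,0,0,0,1],[-0.0108,-0.006,0,0,0,0,1],[-0.0162,-0.009,0,0,0,0,1],[-0.0216,-0.012,0,0,0,0,1],[-0.0216,-0.012,0,0,0,0,1],[-0.0216,-0.012,0,0,0,0,1],[-0.0216,-0.012,0,0,0,0,1],[-0.0216,-0.012,0,0,0,0,1],[-0.0216,-0.012,0,0,0,0,1],[-0.0216,-0.012,0,0,0,0,1],[-0.0216,-0.012,0,0,0,0,1],[-0.0216,-0.012,0,0,0,0,1],[-0.0216,-0.012,0.01,0,0,0,1],[-0.0166,-0.009,0.015,0,0,0,1],[-0.0088,-0.005,0.02,0,0,0,1],[-0.004,-0.002,0.02,0,0,0,1],[0,0,0.02,0,0,0,1],[0,0,0.015,0,0,0,1],[0,0,0.01,0,0,0,1],[0,0,0,0,0,0,1]]}}

```text
time_s: 8.97
ee_pos: [0.5136, -0.007, 0.0696]
eef_rot: [-3.139, -0.001, 1.859]
force: [0.4, 0.3, -3.6]
grip_width: 0.035
grip_force: 35.0
```

Call:
{"api": "play_rows", "payload": {"commands": [[0,0,0,0,0,0,1],[0,0,0,0,0,0,1]]}}

```text
time_s: 9.13
ee_pos: [0.5153, -0.0069, 0.0724]
eef_rot: [3.14, 0.001, 1.86]
force: [-0.6, 0.0, -3.0]
grip_width: 0.0344
grip_force: 35.0
```

Call:
{"api": "play_rows", "payload": {"commands": [[0,0,0.006,0,0,0,1],[0,0,0.007,0,0,0,1],[0,0,0.005,0,0,0,1],[0,0,0.003,0,0,0,1],[0,0,0.0015,0,0,0,1],[0,0,0.001,0,0,0,1],[0,0,0,0,0,0,1],[0,0,0,0,0,0,1]]}}

```text
time_s: 9.8
ee_pos: [0.5149, -0.0068, 0.0481]
eef_rot: [3.141, 0.0, 1.86]
force: [0.1, 0.3, -3.4]
grip_width: 0.0347
grip_force: 35.0
```

Call:
{"api": "play_rows", "payload": {"commands": [[0,0,0.001,0,0,0,1],[0,0,0.001,0,0,0,1],[0,0,0,0,0,0,1],[0,0,0,0,0,0,1]]}}

```text
time_s: 10.13
ee_pos: [0.5148, -0.0068, 0.0459]
eef_rot: [-3.142, -0.0, 1.86]
force: [-0.4, 1.0, -3.8]
grip_width: 0.0346
grip_force: 35.0
```

Call:
{"api": "play_rows", "payload": {"commands": [[0,0,0.001,0,0,0,1],[0,0,0.0005,0,0,0,1],[0,0,0,0,0,0,1],[0,0,0,0,0,0,1]]}}

```text
time_s: 10.47
ee_pos: [0.5148, -0.0068, 0.0444]
eef_rot: [-3.142, -0.0, 1.86]
force: [-0.6, 0.2, -4.2]
grip_width: 0.0347
grip_force: 35.0
```

Call:
{"api": "play_rows", "payload": {"commands": [[0,0,0.001,0,0,0,1],[0,0,0.001,0,0,0,1],[0,0,0,0,0,0,1],[0,0,0,0,0,0,1]]}}

```text
time_s: 10.8
ee_pos: [0.5147, -0.0068, 0.0424]
eef_rot: [-3.141, -0.0, 1.86]
force: [-0.9, -0.6, -4.0]
grip_width: 0.0347
grip_force: 35.0
```

Call:
{"api": "play_rows", "payload": {"commands": [[0,0,0.001,0,0,0,1],[0,0,0.001,0,0,0,1],[0,0,0,0,0,0,1],[0,0,0,0,0,0,1]]}}

```text
time_s: 11.13
ee_pos: [0.5147, -0.0068, 0.0404]
eef_rot: [-3.141, -0.0, 1.86]
force: [0.2, 0.4, -4.1]
grip_width: 0.0346
grip_force: 35.0
```

Call:
{"api": "play_rows", "payload": {"commands": [[0,0,0.001,0,0,0,1],[0,0,0.001,0,0,0,1],[0,0,0,0,0,0,1],[0,0,0,0,0,0,1]]}}

```text
time_s: 11.47
ee_pos: [0.5149, -0.0068, 0.0391]
eef_rot: [3.141, 0.0, 1.86]
force: [-3.4, 1.2, 5.6]
grip_width: 0.0342
grip_force: 35.0
```

```bash
python3 - <<'E'
from h import *
o=ctrl.get_obs();print(o['ee_pos'],o['force'],o['moment'])
a=ctrl.camera("top")[230:350,210:350];b=ctrl.camera("side")[215:335,250:390]
cv2.imwrite("pics/near3.png",cv2.resize(np.hstack([a,b]),None,fx=2.8,fy=2.8,interpolation=cv2.INTER_CUBIC))
E
```

```text
[ 0.51494289 -0.00681153  0.03912959] [-3.37539909  1.24989853  5.59309592] [1.34236927e-04 6.53218226e-01 3.40469018e-03]
```

View pics/near3.png

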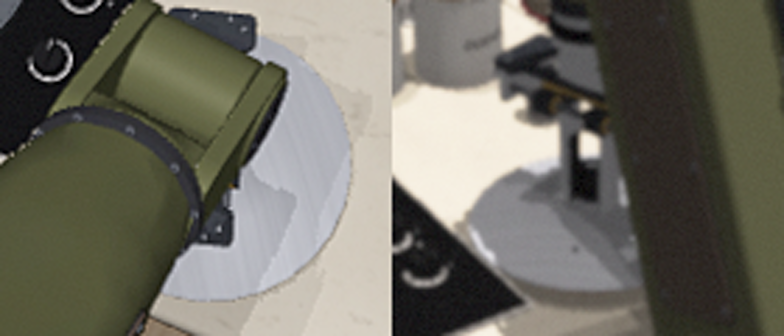

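Contact: the force went from −4 to +5.6 N, and the lid lies on the trivet. The offset also shows the pan underside is about 6 mm above z=0, so its floor is near z ≈ 0.0125. I release and lift.

Call:
{"api": "play_rows", "payload": {"commands": [[0,0,-0.0007,0,0,0,1],[0,0,0,0,0,0,-1],[0,0,0,0,0,0,-1],[0,0,0,0,0,0,-1],[0,0,0,0,0,0,-1],[0,0,0,0,0,0,-1],[0,0,0,0,0,0,-1],[0,0,0,0,0,0,-1],[0,0,0,0,0,0,-1],[0,0,0,0,0,0,-1]]}}

```text
time_s: 12.4
ee_pos: [0.5148, -0.0068, 0.0392]
eef_rot: [3.142, -0.0, 1.86]
force: [0.8, -0.1, 0.1]
grip_width: 0.0913
grip_force: 0.0
```

Call:
{"api": "play_rows", "payload": {"commands": [[0,0,-0.004,0,0,0,-1],[0,0,-0.01,0,0,0,-1],[0,0,-0.02,0,0,0,-1],[0,0,-0.03,0,0,0,-1],[0,0,-0.035,0,0,0,-1],[0,0,-0.035,0,0,0,-1],[0,0,-0.035,0,0,0,-1],[0,0,-0.03,0,0,0,-1],[0,0,-0.02,0,0,0,-1],[0,0,-0.01,0,0,0,-1],[0,0,0,0,0,0,-1],[0,0,0,0,0,0,-1],[0,0,0,0,0,0,-1]]}}

```text
time_s: 13.48
ee_pos: [0.5143, -0.0068, 0.2666]
eef_rot: [-3.139, -0.001, 1.86]
force: [0.0, 0.1, 0.3]
grip_width: 0.094
grip_force: 0.0
```

```bash
python3 - <<'E'
from h import *
o=ctrl.get_obs();print(o['ee_pos'],o['force'],o['grip_width'])
A=ctrl.camera("top");B=ctrl.camera("side");cv2.imwrite("pics/t4.png",A);cv2.imwrite("pics/s4.png",B)
f=lambda x:cv2.resize(x,(390,290),interpolation=cv2.INTER_CUBIC)
M=np.vstack([np.hstack([f(A[225:345,210:370]),f(B[240:360,230:390])]),np.hstack([f(A[155:255,110:245]),f(B[265:365,145:280])])])
cv2.imwrite("pics/near4.png",M)
E
```

```text
[ 0.51427772 -0.00677382  0.26661794] [0.0200194  0.12969123 0.25114023] 0.09402937907561171
```

View pics/near4.png

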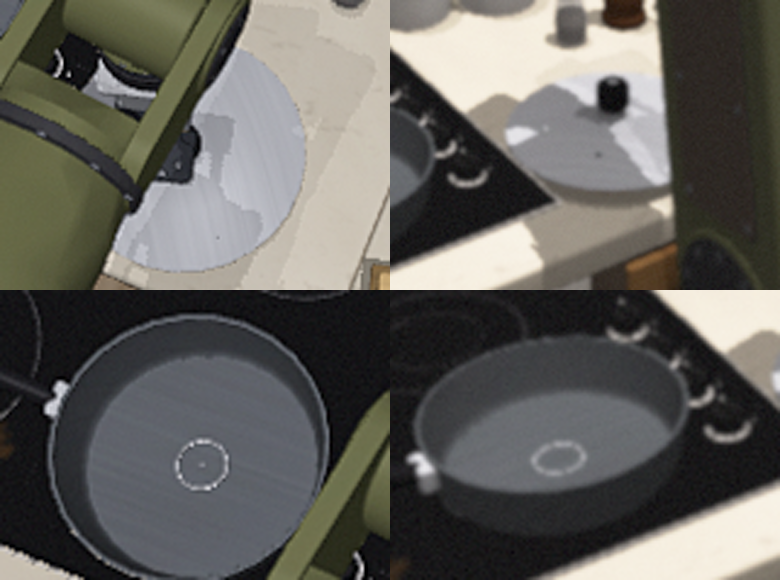

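Top row: the lid lies flat on the trivet with its knob free. Bottom row: the ring is at (202,465) in the top-camera half and (558,458) in the side-camera half.

```bash
python3 - <<'E'
from h import *
a=(179.6,215.0);b=(202.8,322.6)
for z in(.006,.0125):print(back("top",a,z),back("side",b,z))
P=[np.c_[c[1],c[2]] for c in map(cam,("top","side"))]
P=[cam(n)[0]@p for n,p in zip(("top","side"),P)]
X=cv2.triangulatePoints(P[0],P[1],np.array(a).reshape(2,1),np.array(b).reshape(2,1));print((X[:3]/X[3]).T)
# lid rim on trivet, top crop: right edge x=306 etc -> expected lid centre pixels
for d in(0,):print([proj("top",(.5145,-.007,.016))])
E
```

```text
[0.58359115 0.30254565 0.006     ] [0.59158465 0.29841928 0.006     ]
[0.58232405 0.30037502 0.0125    ] [0.58298082 0.30158911 0.0125    ]
[[0.58281606 0.30106206 0.01212884]]
[array([284.2220647 , 288.04713384])]
```

Call:
{"api": "play_rows", "payload": {"commands": [[-0.0075,-0.003,0,0,0,0,-1],[-0.015,-0.006,0,0,0,0,-1],[-0.0225,-0.009,0,0,0,0,-1],[-0.0268,-0.0105,0,0,0,0,-1],[-0.0268,-0.0105,0,0,0,0,-1],[-0.0268,-0.0105,0,0,0,0,-1],[-0.0268,-0.0105,0,0,0,0,-1],[-0.0268,-0.0105,0,0,0,0,-1],[-0.0268,-0.0105,0,0,0,0,-1],[-0.0268,-0.0105,0,0,0,0,-1],[-0.0268,-0.0105,0,0,0,0,-1],[-0.0268,-0.0105,0,0,0,0,-1],[-0.0268,-0.0105,0,0,0,0,-1],[-0.018,-0.0075,0,0,0,0,-1],[-0.011,-0.0045,0,0,0,0,-1],[-0.0048,-0.0014,0,0,0,0,-1],[0,0,0,0,0,0,-1],[0,0,0,0,0,0,-1],[0,0,0,0,0,0,-1]]}}

```text
time_s: 15.17
ee_pos: [0.4832, -0.3771, 0.2683]
eef_rot: [3.141, 0.0, 1.861]
force: [-0.1, -0.1, 0.2]
grip_width: 0.0943
grip_force: 0.0
```

Call:
{"api": "play_rows", "payload": {"commands": [[0,0,0.006,0,0,0,-1],[0,0,0.012,0,0,0,-1],[0,0,0.015,0,0,0,-1],[0,0,0.015,0,0,0,-1],[0,0,0.015,0,0,0,-1],[0,0,0.012,0,0,0,-1],[0,0,0.006,0,0,0,-1],[0,0,0.003,0,0,0,-1],[0,0,0,0,0,0,-1],[0,0,0,0,0,0,-1]]}}

```text
time_s: 16.0
ee_pos: [0.4831, -0.3782, 0.1848]
eef_rot: [3.141, 0.001, 1.86]
force: [-0.1, 0.1, 1.0]
grip_width: 0.0937
grip_force: 0.0
```

Call:
{"api": "play_rows", "payload": {"commands": [[0,0,0,0,0,0,1],[0,0,0,0,0,0,1],[0,0,0,0,0,0,1],[0,0,0,0,0,0,1],[0,0,0,0,0,0,1],[0,0,0,0,0,0,1],[0,0,0,0,0,0,1],[0,0,0,0,0,0,1],[0,0,0,0,0,0,1],[0,0,0,0,0,0,1],[0,0,0,0,0,0,1],[0,0,0,0,0,0,1]], "force": 25}}

```text
time_s: 17.0
ee_pos: [0.4828, -0.3781, 0.1841]
eef_rot: [3.142, -0.0, 1.86]
force: [0.2, -0.2, -0.0]
grip_width: 0.0247
grip_force: 23.7
```

Call:
{"api": "play_rows", "payload": {"commands": [[0,0,-0.003,0,0,0,1],[0,0,-0.006,0,0,0,1],[0,0,-0.01,0,0,0,1],[0,0,-0.015,0,0,0,1],[0,0,-0.018,0,0,0,1],[0,0,-0.018,0,0,0,1],[0,0,-0.018,0,0,0,1],[0,0,-0.018,0,0,0,1],[0,0,-0.018,0,0,0,1],[0,0,-0.014,0,0,0,1],[0,0,-0.008,0,0,0,1],[0,0,-0.004,0,0,0,1],[0,0,0,0,0,0,1],[0,0,0,0,0,0,1],[0,0,0,0,0,0,1]]}}

```text
time_s: 18.25
ee_pos: [0.4827, -0.378, 0.3332]
eef_rot: [-3.141, -0.001, 1.86]
force: [-0.5, 0.9, -1.2]
grip_width: 0.0249
grip_force: 23.7
```

```bash
python3 - <<'E'
from h import *
o=ctrl.get_obs();print(o['ee_pos'],o['eef_rot'],o['force'],o['moment'],o['grip_width'])
e=o['ee_pos'];print(np.array([.5828,.3011])-e[:2])
E
```

```text
[ 0.48268266 -0.37800115  0.33319313] [-3.14080751e+00 -1.23866829e-03  1.85959718e+00] [-0.51225306  0.92935727 -1.15956956] [-0.04843974 -0.08328349  0.00788179] 0.024885899216660408
[0.10011734 0.67910115]
```

Call:
{"api": "play_rows", "payload": {"commands": [[0.006125,0.00285,0,0,0,0,1],[0.01225,0.0057,0,0,0,0,1],[0.018375,0.00855,0,0,0,0,1],[0.0245,0.0114,0,0,0,0,1],[0.0245,0.0114,0,0,0,0,1],[0.0245,0.0114,0,0,0,0,1],[0.0245,0.0114,0,0,0,0,1],[0.0245,0.0114,0,0,0,0,1],[0.0245,0.0114,0,0,0,0,1],[0.0245,0.0114,0,0,0,0,1],[0.0245,0.0114,0,0,0,0,1],[0.0245,0.0114,0,0,0,0,1],[0.0245,0.0114,0,0,0,0,1],[0.0245,0.0114,0,0,0,0,1],[0.0245,0.0114,0,0,0,0,1],[0.0245,0.0114,0,0,0,0,1],[0.0245,0.0114,0,0,0,0,1],[0.0245,0.0114,0,0,0,0,1],[0.0245,0.0114,0,0,0,0,1],[0.0245,0.0114,0,0,0,0,1]]}}

```text
time_s: 19.92
ee_pos: [0.5551, 0.1188, 0.3341]
eef_rot: [-3.142, -0.0, 1.86]
force: [0.4, -0.7, -0.6]
grip_width: 0.0251
grip_force: 23.7
```

Call:
{"api": "play_rows", "payload": {"commands": [[0.0245,0.0114,0,0,0,0,1],[0.0245,0.0114,0,0,0,0,1],[0.0245,0.0114,0,0,0,0,1],[0.0245,0.0114,0,0,0,0,1],[0.0245,0.0114,0,0,0,0,1],[0.0196,0.0091,0,0,0,0,1],[0.0147,0.0068,0,0,0,0,1],[0.0074,0.0034,0,0,0,0,1],[0.0049,0.0023,0,0,0,0,1],[0,0,0,0,0,0,1],[0,0,0,0,0,0,1],[0,0,0,0,0,0,1]]}}

```text
time_s: 20.92
ee_pos: [0.583, 0.3001, 0.3344]
eef_rot: [3.141, 0.0, 1.859]
force: [-0.3, -1.0, -1.7]
grip_width: 0.025
grip_force: 23.7
```

Call:
{"api": "play_rows", "payload": {"commands": [[0.0,0,0.004,0,0,0,1],[0,0,0.008,0,0,0,1],[0,0,0.012,0,0,0,1],[0,0,0.016,0,0,0,1],[0,0,0.018,0,0,0,1],[0,0,0.018,0,0,0,1],[0,0,0.018,0,0,0,1],[0,0,0.016,0,0,0,1],[0,0,0.012,0,0,0,1],[0,0,0.008,0,0,0,1],[0,0,0.004,0,0,0,1],[0,0,0.002,0,0,0,1],[0,0,0,0,0,0,1],[0,0,0,0,0,0,1],[0,0,0,0,0,0,1]]}}

```text
time_s: 22.17
ee_pos: [0.5833, 0.301, 0.199]
eef_rot: [3.14, -0.0, 1.86]
force: [-0.6, -0.5, -1.2]
grip_width: 0.025
grip_force: 23.7
```

```bash
python3 - <<'E'
from h import *
o=ctrl.get_obs();print(o['ee_pos'],o['force'])
A=ctrl.camera("top");B=ctrl.camera("side")
f=lambda x:cv2.resize(x,(400,480),interpolation=cv2.INTER_CUBIC)
cv2.imwrite("pics/near5.png",np.hstack([f(A[155:275,130:230]),f(B[225:345,155:255])]))
e=o['ee_pos'];t=e-[0,0,.067+.098];print("tip",t,proj("side",t),"ring",proj("side",(.5828,.3011,.0121)))
E
```

```text
[0.58329142 0.30102779 0.19895195] [-0.59185446 -0.4873994  -1.17926819]
tip [0.58329142 0.30102779 0.03395195] [202.07898413 315.38544015] ring [203.02797227 322.70029431]
```

View pics/near5.png

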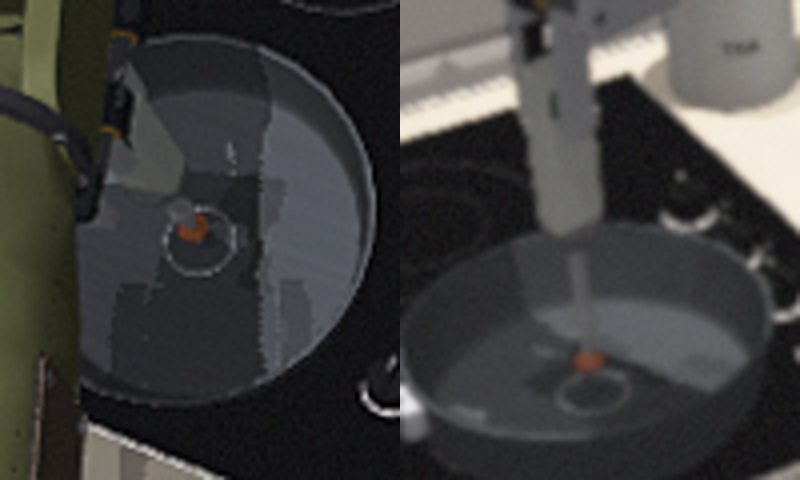

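The side half shows the copper foot at (590,361) above the ring at (593,393), and the top half shows it at (193,228) over the ring at (201,240). Both match the predicted tip to under 1 px, so I lower slowly to touch.

Call:
{"api": "play_rows", "payload": {"commands": [[0,0,0.003,0,0,0,1],[0,0,0.005,0,0,0,1],[0,0,0.005,0,0,0,1],[0,0,0.003,0,0,0,1],[0,0,0.002,0,0,0,1],[0,0,0.001,0,0,0,1],[0,0,0,0,0,0,1],[0,0,0,0,0,0,1],[0,0,0,0,0,0,1],[0,0,0,0,0,0,1]]}}

```text
time_s: 23.1
ee_pos: [0.5831, 0.301, 0.1794]
eef_rot: [3.141, -0.0, 1.86]
force: [0.9, 0.9, -1.7]
grip_width: 0.025
grip_force: 23.7
```

```bash
cat > f.py <<'E'
from h import *
r=[]
for i in range(6):
    ctrl.camera("side");o=ctrl.get_obs();r.append([*o['ee_pos'],*o['force'],o['time_s']])
r=np.array(r);print(r.mean(0).round(4),r[:,5].round(2))
E
python3 f.py
```

```text
[ 0.5831  0.3009  0.1792 -0.0837  0.1373 -1.1549 23.275 ] [-1.52 -1.58 -0.06 -1.04 -0.88 -1.85]
```

Call:
{"api": "play_rows", "payload": {"commands": [[0,0,0.001,0,0,0,1],[0,0,0.001,0,0,0,1],[0,0,0.001,0,0,0,1],[0,0,0.001,0,0,0,1],[0,0,0,0,0,0,1],[0,0,0,0,0,0,1]]}}

```text
time_s: 23.9
ee_pos: [0.5831, 0.301, 0.1752]
eef_rot: [3.141, -0.0, 1.86]
force: [0.1, -0.6, 0.6]
grip_width: 0.025
grip_force: 23.7
```

```bash
python3 f.py
```

```text
[ 0.5831  0.3009  0.1752  0.42    0.0407  0.5676 24.075 ] [ 0.25  0.6   1.23  0.3   1.09 -0.05]
```

Call:
{"api": "play_rows", "payload": {"commands": [[0,0,0.001,0,0,0,1],[0,0,0.001,0,0,0,1],[0,0,0.001,0,0,0,1],[0,0,0,0,0,0,1],[0,0,0,0,0,0,1],[0,0,0,0,0,0,1]]}}

```text
time_s: 24.7
ee_pos: [0.5831, 0.3009, 0.1722]
eef_rot: [3.141, -0.0, 1.86]
force: [0.0, 0.7, 0.5]
grip_width: 0.0251
grip_force: 23.7
```

```bash
sed -i 's/range(6)/range(16)/' f.py && python3 f.py && python3 - <<'E'
from h import *
A=ctrl.camera("top");B=ctrl.camera("side")
f=lambda x:cv2.resize(x,(400,480),interpolation=cv2.INTER_CUBIC)
cv2.imwrite("pics/near6.png",np.hstack([f(A[185:245,155:205]),f(B[280:340,178:228])]))
E
```

```text
[ 5.8310e-01  3.0090e-01  1.7220e-01  1.4950e-01 -1.1200e-02  6.5110e-01
  2.5125e+01] [0.22 0.76 1.52 0.9  0.24 1.31 0.16 0.24 0.99 0.39 0.38 1.03 0.04 1.45
 0.73 0.06]
```

View pics/near6.png

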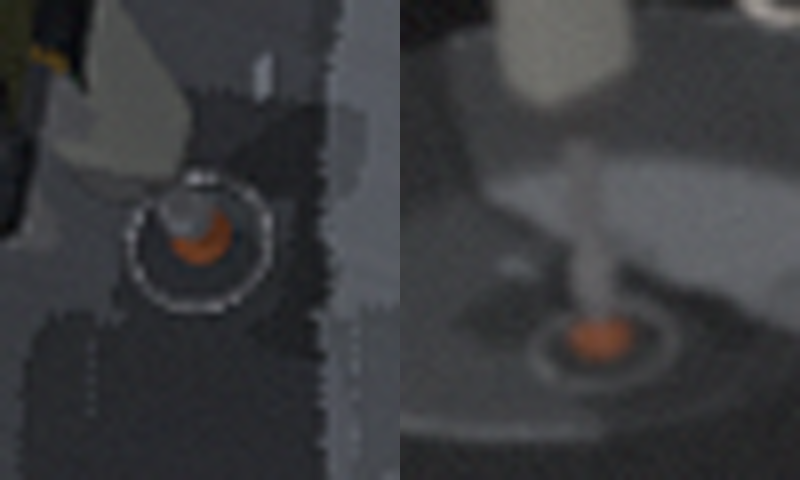

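The foot stands centred in the ring: the top half has the ring at (200,243) with the foot at (200,235), and the side half has the ring at (605,345) with the foot at (600,340). The extra load is about 1.8 N, so the foot is about 5.2 mm in. I add 0.8 mm, hold and hand in.

Call:
{"api": "play_rows", "payload": {"commands": [[0,0,0.0008,0,0,0,1],[0,0,0,0,0,0,1],[0,0,0,0,0,0,1],[0,0,0,0,0,0,1],[0,0,0,0,0,0,1],[0,0,0,0,0,0,1],[0,0,0,0,0,0,1],[0,0,0,0,0,0,1],[0,0,0,0,0,0,1],[0,0,0,0,0,0,1]]}}

```text
time_s: 26.43
ee_pos: [0.583, 0.3009, 0.1713]
eef_rot: [-3.142, -0.0, 1.86]
force: [0.5, -0.1, -0.2]
grip_width: 0.0249
grip_force: 23.7
```

```bash
python3 f.py && python3 -c "
from station import ctrl
print(ctrl.hand_in())"
```

```text
[ 0.583   0.3009  0.1714  0.1304  0.3479  0.8746 26.8583] [1.28 1.16 1.44 0.17 0.2  0.68 0.25 1.12 0.33 0.23 0.52 1.6  1.04 1.25
 1.54 1.18]
the job is handed in; nothing more can be done
None
```

I handed the job in at about 27 s, with no verdict returned: the lid lies flat on the trivet, and the gripper holds the surface thermometer upright in the ring, its foot pushed in about 6 mm at about 2 N (both estimated from wrist force and height).

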